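Put a noodle cake away and snap the noodle box shut

TASK

Lay the dried noodle cake in the clear noodle box, swing the lid shut and press its front corners down against the gasket until both catches have snapped over, so that the box is sealed. Press firmly but with no more than about 18 N, or the clear plastic cracks, and leave the other things on the shelf where they stand.

Things in the scene. Friction and masses are not known exactly. Their poses are not given: they have to be found in the camera images.
- noodle_box: Clear plastic noodle box, white rim, standing fast on the shelf, 120 (x) x 300 (y) x 82 mm high, walls and floor 4 mm, empty. Origin at the centre of its underside; x points from its front to its hinged far side, y to the left seen from the front, z up. Two white spring catches stand on its front at y = +-115 mm, 62 to 70 mm in front of the origin, up to about 103 mm high. A soft green gasket runs round the rim.
- lid (a joint): angle of the lid about its hinge (rad), 0 = shut and level, growing as it opens; 1.57 = upright, more = leaning back away from the robot. The hinge is stiff (0.13 N m): the lid stays where it is left. Loosely closed, resting on its catches, it reads 0.05 to 0.1; sealed about 0.
- lid_hinge (a point): middle of the lid's hinge line, at x = +60, y = 0, z = 86 mm in the box's frame; the line runs along the box's y. The lid is a plate 120 x 300 x 6 mm, clear with a white frame; shut, it reaches from the hinge 120 mm towards the box's front, its underside at the hinge's height.
- pad_left (a point): centre of the top of the left dark green ribbed thumb pad (34 x 44 mm) on the lid's outer face: 90 mm from the hinge line, 105 mm left (+y) of the middle, 9 mm out from the lid's inner face. Press straight down here: the corner travels 6 mm or more while catch and gasket resist with up to 9 to 16 N, then the catch snaps (the force drops) and half a mm farther is a hard stop. See pad_right.
- pad_right (a point): the same on the right (-y). Sealed, a pad's top is about 95 mm above the box's underside, but the depth at which a catch takes differs by up to 2 mm either way from corner to corner and has to be felt. Let go too early, a corner springs up by some 5 mm. The lid gives a little, so one corner goes down alone; both at once take twice the force.
- cake_center (a point): centre of the noodle cake, a straw-coloured hard pressed block of dried noodles 76 (x) x 56 (y) x 26 mm high, 70 g, lying flat on the shelf to the left or right of the box.
- silicone_cup: green silicone collapsible cup of three steps, 80 mm across its mouth, 74 mm high, on the side opposite the cake; origin at the centre of its underside. Leave alone.
- mug: white porcelain mug, 82 mm across, 95 mm high, with a handle; origin at the centre of its underside. Leave alone.
- chrome_jar: chrome jar with a ribbed twist top, 88 mm across, 135 mm high; origin at the centre of its underside. Leave alone.
Not all that is in view belongs to the job. What is meant by the part that bears cake_center is not purple or red, and is the larger of those in its own colour.

How it is judged:
By the outcome, as a careful person would: the job done as asked, in the order asked, and still so for the second after the job is handed in, with the robot touching nothing.
It also fails if it takes over 70 s, if anything falls off the work surface, if the arm or the gripper's body presses on something with over 40 N, if the wrist force passes 120 N, or if a joint passes its speed limit or range.

ROBOT

A 6-joint arm with a two-finger parallel gripper is mounted at the origin on the work surface. World frame = base frame: x ahead of the robot, y to its left, z up, the work surface at z = 0. Lengths are in m, angles in degrees, forces in N, time in s.
With the tool pointing down it reaches from about 0.375 to 0.925 m from the base axis. Payload 5.7 kg.
Tool frame: the origin (TCP) lies on the centre line of the jaws, within the pads' length; the fingertips stand 11 mm ahead of it and the grasp point (between the pads) lies 8 mm behind it; x points along the fingers, y is the direction in which the jaws open and shut, and the axes are right-handed (so a half turn about x gives the same grasp; the last joint's range is limited). The gripper opens to 85 mm and grips with 20 to 120 N. Pads are 22 mm wide; open, the fingers measure 114 mm over their backs; the gripper's body (76 mm by 85 mm) begins 54 mm behind the grasp point. The pads swing forward as they close: fully open they stand 13 mm farther back than shut.
Start: joints at [66.858, 20.558, 86.54, -0, 72.909, -6.595], TCP at [0.171, 0.575, 0.212] pointing down, gripper open.
Joint ranges: [-170.27, 170.27], [-57.76, 135], [12.27, 136.19], [-55.21, 235.2], [11.17, 155.16], [-170.74, 170.74]. Speed limits (degrees/s): [136.94, 136.94, 180, 180, 180, 180].

INTERFACE

Orientations are given as [roll, pitch, yaw] about the fixed x, y, z axes, in that order (R = Rz(yaw) Ry(pitch) Rx(roll)).
In Python, from station import ctrl, get_image, get_calibration, finish_job gives the robot as it stands.
- The arm moves only by the shell command python3 -m jog 'ROWS'. ROWS is JSON, a list of rows, each a list of 5 numbers: the opening, from 0 (shut) to 1 (fully open), then the shift along the tool's x, y, z in mm, then the turn about the tool's x in rad. In form: [[jaw, tx, ty, tz, yaw], ...]. A call has 1 to 12 rows; each row shifts and turns the commanded pose from where the row before left it, along the tool's axes as they then stand; what a row does not reach is not made up. A row lasts 1/12 s, in which the tool goes at most 41.7 mm and 7.16 degrees, less where a joint would pass 70% of its speed; a pose out of reach is approached as far as the arm can. A call with a gripper value outside its range is refused whole. The fingers move at their own pace and stop on an object; the grip force is fixed at half the most. Time passes only in rows, so rows that do not move let the fingers close. It gives the time, the measured TCP pose, the force and the opening at its end, in the units of the state.
- ctrl.get_state(): the state, without advancing time (a new reading comes with each control period).
- get_image(name): name is "scene" or "top"; returns the picture (480x640x3 uint8, red, green, blue); there is no depth.
- get_calibration(name): a dict with "fx", "fy", "cx", "cy" (pixels), "rvec" (rotation vector, rad) and "tvec" (3), from world to camera coordinates, as OpenCV has them. Camera axes: x right, y down, z forward; pixel columns grow to the right and rows downward; lengths in m; the calibration is good to about 2 mm. A picture is of the moment at which its call begins. get_calibration takes no time and is no camera call.
- finish_job(): hands the job in, once; it reports no verdict.
The state is a dict: "clock": time; "qpos": joint angles; "dq": joint speeds; "effort": joint torques, N m; "ee_pos": TCP position; "ee_rot": TCP orientation; "wrist_force": force on the tool from outside, world axes, zero at the start; "moment": the same for the moment, N m; "width": finger opening in m.
Only numpy, scipy, OpenCV 4.12 (cv2) and the standard library are available. Lean on these libraries where they do the work, as an engineer would, in place of code of your own. Each camera call takes 0.05 s, during which the arm holds its last target. There are 200 camera calls.

## Working session

There is one attempt and no reset: what is moved stays moved. The work goes in short steps, Python scripts to look and compute and a shell command to move; the robot and the scene stay as the last step left them, time stands still between calls to the robot, and variables do not carry over. Pictures are saved under pics/ and viewed, about 8 in all and at most 12, crops included, and the job is handed in when it is done.

```bash
mkdir -p pics; ls; cat > h.py <<'E'
import numpy as np, cv2
from station import ctrl, get_image, get_calibration, finish_job
from scipy.spatial.transform import Rotation as R
def save(n,f,crop=None,s=1):
    im=get_image(n)[:,:,::-1]
    if crop: x0,y0,x1,y1=crop; im=im[y0:y1,x0:x1]
    cv2.imwrite('pics/'+f,cv2.resize(im,None,fx=s,fy=s,interpolation=cv2.INTER_CUBIC))
def proj(n,P):
    c=get_calibration(n);K=np.array([[c['fx'],0,c['cx']],[0,c['fy'],c['cy']],[0,0,1]])
    return cv2.projectPoints(np.array(P,float).reshape(-1,1,3),np.array(c['rvec'],float),np.array(c['tvec'],float),K,None)[0][:,0]
def ray(n,u,v,z):
    c=get_calibration(n);M=R.from_rotvec(np.ravel(c['rvec'])).as_matrix();t=np.ravel(c['tvec'])
    o=-M.T@t; d=M.T@np.array([(u-c['cx'])/c['fx'],(v-c['cy'])/c['fy'],1])
    return o+d*(z-o[2])/d[2]
E
python3 - <<'E'
from h import *
save('scene','s0.png');save('top','t0.png')
for n in('scene','top'):
  c=get_calibration(n);M=R.from_rotvec(np.ravel(c['rvec'])).as_matrix();print(n,c['fx'],-M.T@np.ravel(c['tvec']),M[2])
s=ctrl.get_state();print(s)
print(R.from_euler('xyz',s['ee_rot'],degrees=True).as_matrix().round(3))
E
```

```text
pics
scene 450.6500063269353 [1.30807728 0.20354539 0.60734393] [-0.82245537 -0.18028011 -0.53950555]
top 450.81891246944997 [0.42485462 0.04692663 1.20506404] [ 0.08615413  0.01941034 -0.99609272]
{'clock': 0.1, 'qpos': array([ 6.68591033e+01,  2.05960950e+01,  8.65936369e+01, -2.16690660e-03,
        7.29083541e+01, -6.59513851e+00]), 'dq': array([ 0.00161738, -0.07023349, -0.2013462 , -0.07705926,  0.01831912,
       -0.07198573]), 'effort': array([ 3.56136943e-04, -5.28648949e+01, -2.79349959e+01, -6.73420163e-05,
        5.01252740e-03,  1.77422987e-05]), 'ee_pos': array([0.17063464, 0.57454232, 0.21170825]), 'ee_rot': array([ -95.38608569,   89.90189209, -111.9312053 ]), 'wrist_force': array([-0.01144279, -0.12739663, -0.48063479]), 'moment': array([-0.01152681,  0.00287311,  0.00445751]), 'width': 0.08537882939031176}
[[-0.001  0.285  0.959]
 [-0.002  0.959 -0.285]
 [-1.    -0.002 -0.   ]]
```

View pics/s0.png

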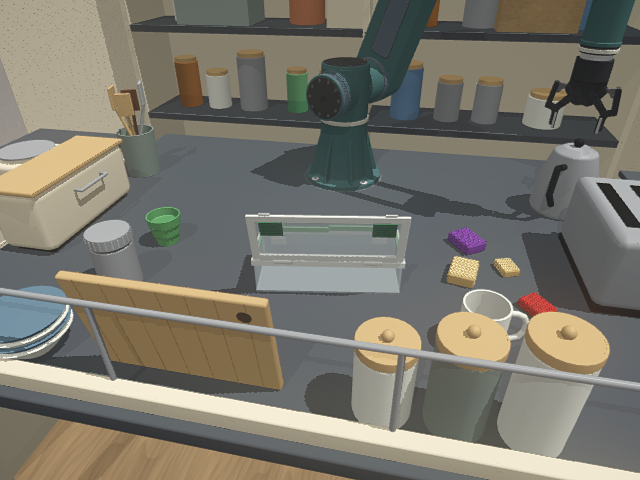

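View pics/t0.png

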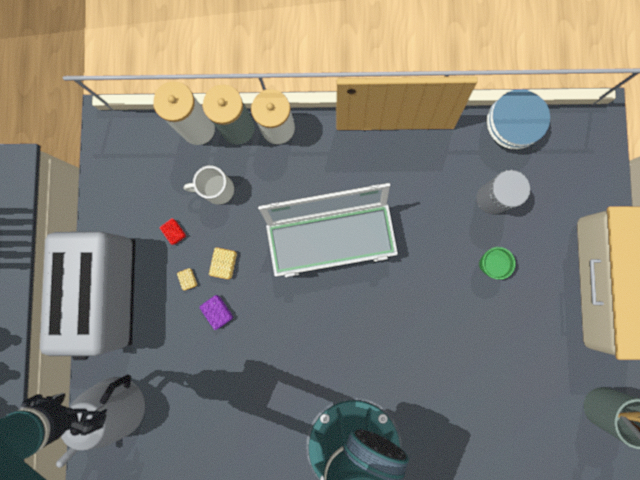

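The scene view shows the open box with its lid upright or leaning back. The top view shows the larger straw block (the cake) at about (223,264), the small straw decoy at (187,279), purple and red decoys, and the box centred near (332,240). I'll enlarge it.

```bash
python3 - <<'E'
from h import *
save('top','t1.png',(170,170,410,330),3.3)
E
```

```text
(no output)
```

View pics/t1.png

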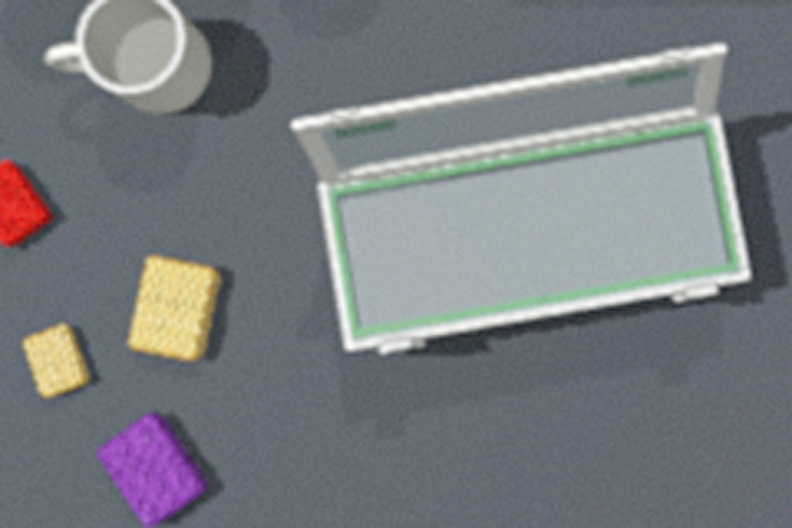

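The crop shows the rim corners at FL (347,349), FR (748,278), BR (720,118) and BL (318,185). The lid's free edge runs from (293,122) to (726,46). The cake's top corners are (150,257), (219,268), (199,361) and (131,347).

```bash
python3 - <<'E'
from h import *
from scipy.optimize import least_squares
f=lambda p:(p[0]/3.3+170,p[1]/3.3+170)
C=np.array([ray('top',*f(p),.026) for p in[(150,257),(219,268),(199,361),(131,347)]])
print('cake',C.mean(0),[np.linalg.norm(C[i]-C[(i+1)%4]).round(4) for i in range(4)])
d=(C[0]+C[1]-C[2]-C[3]); print('cake long axis',np.degrees(np.arctan2(d[1],d[0])), np.degrees(np.arctan2(*(-1*(C[1]+C[2]-C[0]-C[3]))[[1,0]]))-90)
px=np.array([f(p) for p in[(347,349),(748,278),(720,118),(318,185),(293,122),(726,46)]])
def pts(q):
  x,y,a,l=q;c,s=np.cos(a),np.sin(a)
  L=[(-.06,.15,.082),(-.06,-.15,.082),(.06,-.15,.082),(.06,.15,.082)]
  e=(.06-.12*np.cos(l)+.003*np.sin(l),.086+.12*np.sin(l)+.003*np.cos(l))
  L+=[(e[0],.15,e[1]),(e[0],-.15,e[1])]
  return [(x+c*u-s*v,y+s*u+c*v,w) for u,v,w in L]
r=least_squares(lambda q:(proj('top',pts(q))-px).ravel(),[.55,0,0.1,1.7])
print(r.x,np.degrees(r.x[2:]),r.fun.round(1))
E
```

```text
cake [0.47056052 0.33899768 0.026     ] [np.float64(0.0562), np.float64(0.0753), np.float64(0.0556), np.float64(0.073)]
cake long axis -11.321334775550774 -10.593648432441867
[0.52422846 0.05301964 0.16488013 1.81900951] [  9.44693549 104.22156759] [ 1.2 -1.5 -1.5 -0.5 -1.8  1.   2.4  1.1 -0.  -0.1 -0.1  0.2]
```

```bash
python3 -m jog '[[0.85,-40,0,0,0],[0.85,-30,0,0,0],[0.85,0,-14.1,35.5,-0.01],[0.85,0,-14.1,35.5,-0.01],[0.85,0,-14.1,35.5,-0.01],[0.85,0,-14.1,35.5,-0.01],[0.85,0,-14.1,35.5,-0.01],[0.85,0,-14.1,35.5,-0.01],[0.85,0,-14.1,35.5,-0.01],[0.85,0,-14.1,35.5,-0.01],[0.85,0,-14.1,35.5,-0.01],[0.85,0,-14.1,35.5,-0.01]]'
python3 -m jog '[[0.85,0,0,0,0],[0.85,0,0,0,0],[0.85,0,0,0,0]]'
cat >> h.py <<'E'
def goal(x,y,z,yang):
    "rows needed: tool shift mm (tx,ty,tz) and yaw rad to bring tool y to world angle yang (deg)"
    s=ctrl.get_state();M=R.from_euler('xyz',s['ee_rot'],degrees=True).as_matrix()
    a=np.degrees(np.arctan2(M[1,1],M[0,1]));p=np.array(s['ee_pos'])
    print('pos',p.round(4),'yang',a.round(2),'w',round(s['width'],4),'F',np.round(s['wrist_force'],1),'t',s['clock'])
    print('shift',(1000*M.T@(np.array([x,y,z])-p)).round(1),'yaw',np.round(-np.radians(yang-a),3),'tilt x',M[:,0].round(3))
E
python3 -c "
from h import *
goal(.4705,.339,.018,79)
save('top','t2.png',(170,170,410,330),3.3)"
```

```text
clock: 1.15
ee_pos: [0.4823, 0.3512, 0.2823]
ee_rot: [-142.0, 90.0, -152.8]
wrist_force: [-0.1, 1.2, -0.3]
width: 0.0729
clock: 1.4
ee_pos: [0.4807, 0.3525, 0.282]
ee_rot: [-158.5, 89.9, -169.4]
wrist_force: [-0.4, -0.2, 1.2]
width: 0.0727
pos [0.4807 0.3525 0.282 ] yang 79.13 w 0.0727 F [-0.4 -0.2  1.2] t 1.4
shift [264.  -15.1  -7.1] yaw 0.002 tilt x [-0.001 -0.    -1.   ]
```

View pics/t2.png

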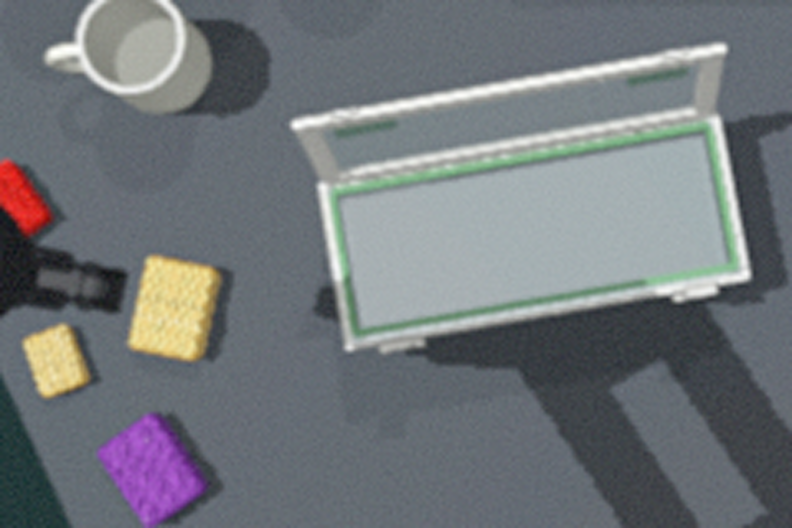

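The gripper (left, near (60,280)) stands high and left of the cake because of parallax. The cake hasn't moved. I'll descend.

```bash
python3 -m jog '[[0.85,30,-7.5,-3.5,0],[0.85,40,-7.6,-3.6,0],[0.85,40,0,0,0],[0.85,40,0,0,0],[0.85,30,0,0,0],[0.85,20,0,0,0],[0.85,10,0,0,0],[0.85,0,0,0,0],[0.85,0,0,0,0]]'
python3 -c "
from h import *
goal(.4705,.339,.018,79)
save('scene','s1.png',(400,180,600,320),4)"
```

```text
clock: 2.2
ee_pos: [0.471, 0.34, 0.073]
ee_rot: [65.1, 90.0, 54.3]
wrist_force: [-0.7, -0.8, 0.1]
width: 0.0722
pos [0.471 0.34  0.073] yang 79.26 w 0.0722 F [-0.7 -0.8  0.1] t 2.2
shift [55.  -1.1 -0.3] yaw 0.004 tilt x [ 0.  0. -1.]
```

View pics/s1.png

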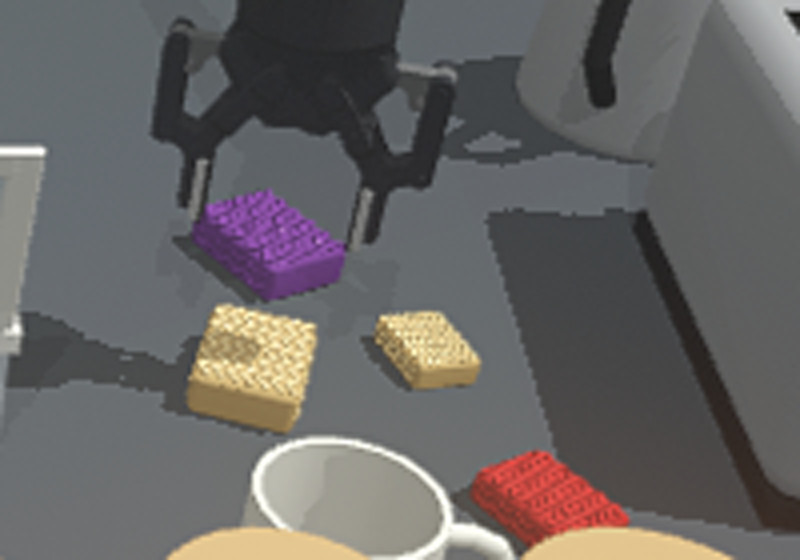

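The fingers straddle the purple block in this view, partly because they are higher. I'll check by projecting the tips and the cake.

```bash
python3 -c "
from h import *
p=ctrl.get_state()['ee_pos']
for P in ([p[0],p[1],p[2]-.011],[p[0],p[1],p[2]-.003],[.4705,.339,.026]): print(((proj('scene',P)-[400,180])*4).round(0))
for q in ((213,305),(317,320),(300,402),(192,377)): print(ray('scene',q[0]/4+400,q[1]/4+180,.026).round(4))
"
```

```text
[[260. 287.]]
[[263. 275.]]
[[246. 342.]]
[0.4385 0.3228 0.026 ]
[0.4419 0.3783 0.026 ]
[0.5194 0.3634 0.026 ]
[0.5086 0.3094 0.026 ]
```

```bash
python3 -c "
from h import *
p=ctrl.get_state()['ee_pos']
a=np.radians(79.2);y=np.array([np.cos(a),np.sin(a),0])
for z in(.062,.075,.09):
  for s in(-.036,.036): print(z,s,((proj('scene',np.array([p[0],p[1],z])+s*y)-[400,180])*4).round(0), ((proj('top',np.array([p[0],p[1],z])+s*y)-[170,170])*3.3).round(0))
save('top','t3.png',(170,190,320,310),5)
"
```

```text
0.062 -0.036 [[191. 274.]] [[207. 313.]]
0.062 0.036 [[331. 303.]] [[116. 296.]]
0.075 -0.036 [[195. 254.]] [[203. 313.]]
0.075 0.036 [[335. 283.]] [[111. 295.]]
0.09 -0.036 [[199. 231.]] [[199. 312.]]
0.09 0.036 [[341. 259.]] [[106. 294.]]
```

View pics/t3.png

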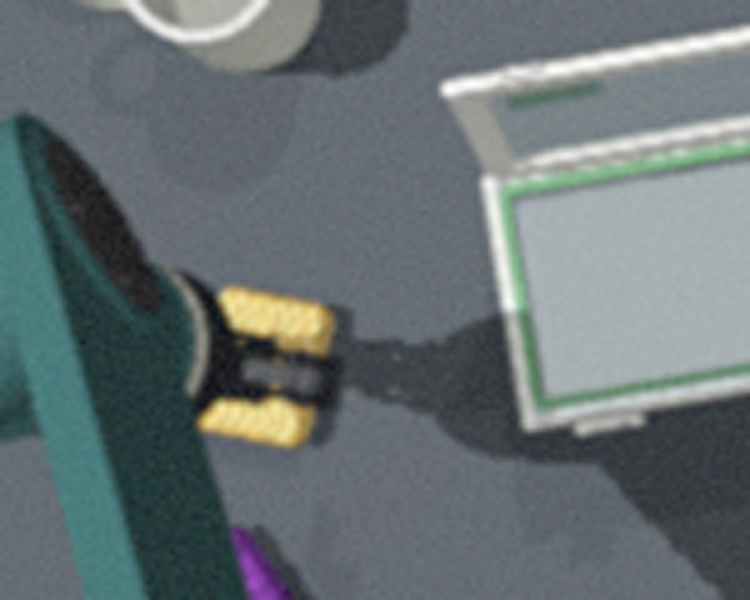

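Top view: the right finger, at about (290,370), lies across the middle of the cake's right edge, so alignment is good. I'll go down and close.

```bash
python3 -m jog '[[0.85,20,0,0,0],[0.85,20,0,0,0],[0.85,10,-1,0,0],[0.85,5,0,0,0],[0.85,0,0,0,0],[0.85,0,0,0,0]]'
python3 -c "
from h import *
goal(.4705,.339,.018,79)
save('scene','s2.png',(400,180,600,320),4)"
```

```text
clock: 2.8
ee_pos: [0.4718, 0.3385, 0.0183]
ee_rot: [36.3, 89.9, 25.5]
wrist_force: [-0.1, 0.5, 0.0]
width: 0.0726
pos [0.4718 0.3385 0.0183] yang 79.18 w 0.0726 F [-0.1  0.5  0. ] t 2.8
shift [ 0.3  0.2 -1.4] yaw 0.003 tilt x [ 0.001  0.    -1.   ]
```

View pics/s2.png

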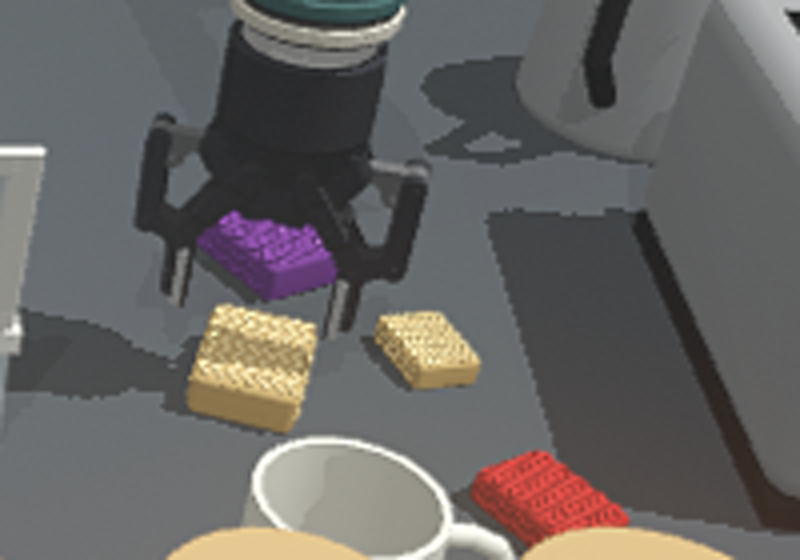

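```bash
python3 -c "
from h import *
for z in(.01,.02,.03,.04,.05): print(z,*[ray('scene',u/4+400,v/4+180,z).round(4) for u,v in((175,303),(337,335))])
"
```

```text
0.01 [0.4168 0.3048 0.01  ] [0.4309 0.3928 0.01  ]
0.02 [0.4317 0.3031 0.02  ] [0.4455 0.3896 0.02  ]
0.03 [0.4466 0.3014 0.03  ] [0.4602 0.3864 0.03  ]
0.04 [0.4615 0.2997 0.04  ] [0.4749 0.3833 0.04  ]
0.05 [0.4765 0.298  0.05  ] [0.4896 0.3801 0.05  ]
```

The geometry doesn't settle the fingertip height, so closing gently will show it by feel.

```bash
python3 -m jog '[[0.55,0,0,-1,0],[0.55,0,0,0,0],[0.55,0,0,0,0],[0.55,0,0,0,0],[0.55,0,0,0,0],[0.55,0,0,0,0]]'
python3 -c "
from h import *
goal(.4705,.339,.018,79)"
```

```text
clock: 3.35
ee_pos: [0.4703, 0.3384, 0.0176]
ee_rot: [-16.3, 90.0, -27.1]
wrist_force: [-0.2, -0.1, -0.0]
width: 0.0471
pos [0.4703 0.3384 0.0176] yang 79.18 w 0.0471 F [-0.2 -0.1 -0. ] t 3.35
shift [-0.4  0.6  0.1] yaw 0.003 tilt x [ 0. -0. -1.]
```

The jaws closed to 47 mm without touching anything, so the fingers missed the cake. I'll look.

```bash
python3 -c "
from h import *
save('scene','s3.png',(420,200,540,300),3.3)
save('top','t4.png',(170,210,290,310),3.3)
a=cv2.imread('pics/s3.png');b=cv2.imread('pics/t4.png');cv2.imwrite('pics/c3.png',np.hstack([a,b]))"
```

```text
(no output)
```

View pics/c3.png

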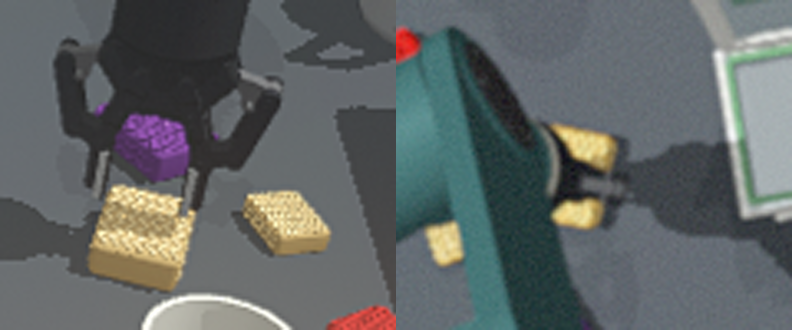

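```bash
python3 -c "
from h import *
for z in(.02,.03,.035,.04,.05): print(z,*[ray('scene',u/3.3+420,v/3.3+200,z).round(4) for u,v in((97,197),(188,212))])
for z in (.02,.04,.06,.08):print(z,*[ray('top',(u-396)/3.3+170,v/3.3+210,z).round(4) for u,v in((622,188),(600,187))])
print([ray('top',(u-396)/3.3+170,v/3.3+210,.026).round(4) for u,v in((615,137),(602,229))])
"
```

```text
0.02 [0.4449 0.3151 0.02  ] [0.4506 0.3738 0.02  ]
0.03 [0.4596 0.3132 0.03  ] [0.4652 0.3709 0.03  ]
0.035 [0.467  0.3123 0.035 ] [0.4725 0.3694 0.035 ]
0.04 [0.4743 0.3113 0.04  ] [0.4798 0.368  0.04  ]
0.05 [0.489  0.3094 0.05  ] [0.4944 0.3651 0.05  ]
0.02 [0.4611 0.2992 0.02  ] [0.462  0.3169 0.02  ]
0.04 [0.4605 0.295  0.04  ] [0.4613 0.3123 0.04  ]
0.06 [0.4598 0.2907 0.06  ] [0.4607 0.3078 0.06  ]
0.08 [0.4592 0.2864 0.08  ] [0.4601 0.3032 0.08  ]
[array([0.5015, 0.304 , 0.026 ]), array([0.4285, 0.3135, 0.026 ])]
```

The top view shows the finger is centred over the cake. The scene view puts the tips at z ≈ 0.032–0.04, about 25 mm higher than the nominal figures suggest. I'll reopen and go lower in small steps, watching the force.

```bash
python3 -m jog '[[0.85,0,0,0,0],[0.85,0,0,0,0],[0.85,0,0,0,0],[0.85,0,0,0,0],[0.85,5,0,0,0],[0.85,4,0,0,0],[0.85,3,0,0,0],[0.85,3,0,0,0],[0.85,0,0,0,0]]'
python3 -m jog '[[0.85,3,0,0,0],[0.85,0,0,0,0]]'
python3 -m jog '[[0.85,3,0,0,0],[0.85,0,0,0,0]]'
python3 -c "
from h import *
goal(.4705,.339,.018,79)"
```

```text
clock: 4.2
ee_pos: [0.4697, 0.338, 0.0016]
ee_rot: [-137.3, 89.9, -148.2]
wrist_force: [-0.3, -0.2, -0.7]
width: 0.0725
clock: 4.37
ee_pos: [0.47, 0.3383, -0.001]
ee_rot: [-137.4, 90.0, -148.3]
wrist_force: [0.0, 0.2, 0.2]
width: 0.0725
clock: 4.53
ee_pos: [0.4701, 0.3383, -0.0039]
ee_rot: [-130.6, 90.0, -141.4]
wrist_force: [0.6, 0.1, 0.4]
width: 0.0729
pos [ 0.4701  0.3383 -0.0039] yang 79.18 w 0.0729 F [0.6 0.1 0.4] t 4.5333
shift [-21.9   0.8   0.3] yaw 0.003 tilt x [-0. -0. -1.]
```

```bash
python3 -m jog '[[0.85,3,0,0,0],[0.85,3,0,0,0],[0.85,0,0,0,0]]'
python3 -m jog '[[0.5,0,0,0,0],[0.5,0,0,0,0],[0.5,0,0,0,0],[0.5,0,0,0,0],[0.5,0,0,0,0],[0.5,0,0,0,0]]'
```

```text
clock: 4.78
ee_pos: [0.4699, 0.3382, -0.0101]
ee_rot: [-136.0, 89.9, -146.8]
wrist_force: [0.8, -0.0, 0.0]
width: 0.0724
clock: 5.28
ee_pos: [0.4705, 0.3385, -0.0091]
ee_rot: [34.3, 90.0, 23.5]
wrist_force: [-0.1, 0.8, 6.1]
width: 0.0547
```

The cake is gripped: the jaws stopped at 55 mm. Lifting.

```bash
python3 -m jog '[[0.4,-10,0,0,0],[0.4,-25,0,0,0],[0.4,-35,0,0,0],[0.4,-40,0,0,0],[0.4,-40,0,0,0],[0.4,-20,0,0,-0.08],[0.4,0,0,0,-0.09],[0.4,0,0,0,-0.09],[0.4,0,0,0,-0.09],[0.4,0,0,0,0],[0.4,0,0,0,0]]'
python3 -c "
from h import *
goal(.519,.052,.16,99.45)"
```

```text
clock: 6.2
ee_pos: [0.4699, 0.3382, 0.1606]
ee_rot: [-150.5, 90.0, -141.4]
wrist_force: [0.4, 0.3, -0.2]
width: 0.0547
pos [0.4699 0.3382 0.1606] yang 99.08 w 0.0547 F [ 0.4  0.3 -0.2] t 6.2
shift [   0.7 -290.3    3.3] yaw -0.006 tilt x [-0. -0. -1.]
```

```bash
python3 -m jog '[[0.4,0,-20,0,0],[0.4,0,-35,0,-0.006],[0.4,0,-35,0,0],[0.4,0,-35,0,0],[0.4,0,-35,0,0],[0.4,0,-35,0,0],[0.4,0,-35,1,0],[0.4,0,-30,1,0],[0.4,0,-20,1,0],[0.4,0,-10,0,0],[0.4,0,0,0,0],[0.4,0,0,0,0]]'
python3 -c "
from h import *
goal(.519,.052,-.004,99.45)
save('scene','s4.png',(220,60,440,320),2.3);save('top','t5.png',(230,150,430,300),2.6)
a=cv2.imread('pics/s4.png');b=cv2.imread('pics/t5.png');c=np.zeros((600,794-0,3),np.uint8);a=a[:598,:];
a=cv2.resize(a,(400,473));b=cv2.resize(b,(400,300));c=np.zeros((473,800,3),np.uint8);c[:,:400]=a;c[:300,400:]=b;cv2.imwrite('pics/c4.png',c)"
```

```text
clock: 7.2
ee_pos: [0.5208, 0.0532, 0.1604]
ee_rot: [129.3, 89.9, 138.8]
wrist_force: [-0.2, 0.6, -0.1]
width: 0.0544
pos [0.5208 0.0532 0.1604] yang 99.45 w 0.0544 F [-0.2  0.6 -0.1] t 7.2
shift [164.4  -1.   -1.9] yaw -0.0 tilt x [-0.001  0.001 -1.   ]
```

View pics/c4.png

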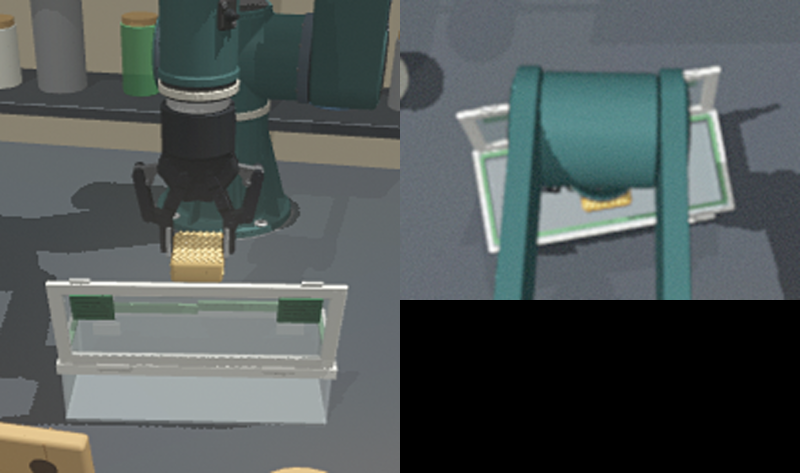

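The cake is held level over the box's middle; the top view shows its front edge at about (605,203), inside the rim. Lowering it in.

```bash
python3 -m jog '[[0.4,20,0,-1,0],[0.4,30,-1,-1,0],[0.4,30,0,0,0],[0.4,25,0,0,0],[0.4,20,0,0,0],[0.4,15,0,0,0],[0.4,8,0,0,0],[0.4,5,0,0,0],[0.4,3,0,0,0],[0.4,0,0,0,0]]'
python3 -m jog '[[0.4,2,0,0,0],[0.4,2,0,0,0],[0.4,0,0,0,0]]'
python3 -c "
from h import *
goal(.519,.052,-.004,99.45)"
```

```text
clock: 8.13
ee_pos: [0.5195, 0.052, 0.0046]
ee_rot: [-24.9, 90.0, -15.3]
wrist_force: [0.7, 0.5, -0.1]
width: 0.0543
clock: 8.38
ee_pos: [0.5197, 0.0515, 0.0008]
ee_rot: [-18.5, 90.0, -8.9]
wrist_force: [1.1, 0.1, -0.8]
width: 0.0547
pos [0.5197 0.0515 0.0008] yang 99.58 w 0.0547 F [ 1.1  0.1 -0.8] t 8.3833
shift [ 4.8  0.6 -0.6] yaw 0.002 tilt x [ 0.001 -0.    -1.   ]
```

```bash
python3 -m jog '[[0.4,2,0,0,0],[0.4,0,0,0,0]]'
python3 -m jog '[[0.4,2,0,0,0],[0.4,0,0,0,0]]'
python3 -m jog '[[0.4,1,0,0,0],[0.4,0,0,0,0]]'
```

```text
clock: 8.55
ee_pos: [0.5194, 0.0515, -0.0015]
ee_rot: [-38.2, 90.0, -28.7]
wrist_force: [-0.6, 0.3, -1.2]
width: 0.0542
clock: 8.72
ee_pos: [0.5192, 0.0515, -0.0037]
ee_rot: [-168.9, 90.0, -159.4]
wrist_force: [1.0, 0.1, -0.1]
width: 0.0543
clock: 8.88
ee_pos: [0.5192, 0.0515, -0.0047]
ee_rot: [-172.1, 90.0, -162.6]
wrist_force: [0.2, -0.2, -0.8]
width: 0.054
```

```bash
python3 -m jog '[[0.9,0,0,0,0],[0.9,0,0,0,0],[0.9,0,0,0,0],[0.9,0,0,0,0],[0.9,0,0,0,0],[0.9,-10,0,0,0],[0.9,-30,0,0,0],[0.9,-40,0,0,0],[0.9,-40,0,0,0],[0.9,-40,0,0,0],[0.9,-40,0,0,0],[0.9,-40,0,0,0]]'
python3 -m jog '[[0,-20,0,0,0],[0,0,0,20,0],[0,0,0,35,0],[0,0,0,35,0],[0,0,0,30,0],[0,0,0,20,0],[0,0,0,10,0],[0,0,0,0,0],[0,0,0,0,0]]'
python3 -c "
from h import *
goal(.519,.052,.25,99.45)
save('scene','s5.png',(200,20,460,320),1.8);save('top','t5.png',(230,150,430,300),1.65)
a=cv2.imread('pics/s5.png');b=cv2.imread('pics/t5.png');c=np.zeros((540,798,3),np.uint8);c[:,:468]=a;c[:b.shape[0],468:468+b.shape[1]]=b;cv2.imwrite('pics/c5.png',c)"
```

```text
clock: 9.88
ee_pos: [0.5186, 0.0516, 0.2385]
ee_rot: [-20.6, 90.0, -11.0]
wrist_force: [0.9, -0.2, -0.5]
width: 0.077
clock: 10.63
ee_pos: [0.6662, 0.0765, 0.2554]
ee_rot: [179.6, 89.9, -170.8]
wrist_force: [-0.0, 0.4, 0.2]
width: -0.0003
pos [0.6662 0.0765 0.2554] yang 99.58 w -0.0003 F [-0.   0.4  0.2] t 10.6333
shift [   5.6    0.4 -149.2] yaw 0.002 tilt x [-0.002 -0.    -1.   ]
```

View pics/c5.png

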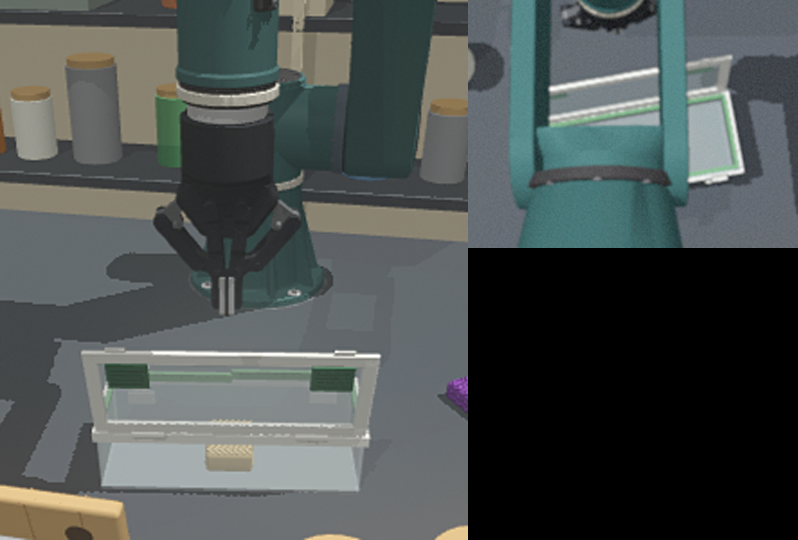

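The cake lies flat in the middle of the box, at about (229,457) in the crop. The shut fingertips are at (227,314) and the lid's free edge runs from (82,352) to (380,355). I'll calibrate the tip height from this.

```bash
python3 -c "
from h import *
u,v=227/1.8+200,314/1.8+20
for z in(.22,.24,.25,.26,.27,.28): print(z,ray('scene',u,v,z).round(4))
a=.165;c,s=np.cos(a),np.sin(a);W=lambda x,y,z:(.5242+c*x-s*y,.053+s*x+c*y,z)
for l in(1.7,1.82,1.95): print(l,[(((proj('scene',W(.06-.12*np.cos(l)+.006*np.sin(l),y,.086+.12*np.sin(l)+.006*np.cos(l))))-[200,20])*1.8).round() for y in(.15,-.15)])
"
```

```text
0.22 [0.5688 0.0584 0.22  ]
0.24 [0.6069 0.0659 0.24  ]
0.25 [0.626  0.0697 0.25  ]
0.26 [0.6451 0.0734 0.26  ]
0.27 [0.6642 0.0772 0.27  ]
0.28 [0.6833 0.0809 0.28  ]
1.7 [array([[377., 347.]]), array([[ 81., 342.]])]
1.82 [array([[379., 357.]]), array([[ 79., 352.]])]
1.95 [array([[380., 369.]]), array([[ 76., 364.]])]
```

```bash
python3 -m jog '[[0,25,0,0,0],[0,35,0,0,0],[0,30,0,0,0],[0,13,0,0,0],[0,0,0,0,0],[0,0,0,-15,0],[0,0,0,-15,0],[0,0,0,-8,0],[0,0,0,-6,0],[0,0,0,-6,0],[0,0,0,0,0]]'
python3 -m jog '[[0,0,0,-8,0],[0,0,0,-8,0],[0,0,0,-8,0],[0,0,0,0,0]]'
```

```text
clock: 11.65
ee_pos: [0.6176, 0.0681, 0.1537]
ee_rot: [-18.0, 89.9, -8.4]
wrist_force: [-0.1, -0.2, -0.5]
width: 0.0006
clock: 11.98
ee_pos: [0.592, 0.064, 0.1523]
ee_rot: [179.1, 89.9, -171.3]
wrist_force: [-0.3, 0.5, -0.2]
width: -0.0002
```

```bash
python3 -m jog '[[0,0,0,-8,0],[0,0,0,-8,0],[0,0,0,-8,0]]'
python3 -m jog '[[0,0,0,-8,0],[0,0,0,-8,0]]'
python3 -m jog '[[0,0,0,-6,0],[0,0,0,0,0]]'
python3 -c "
from h import *
goal(.519,.052,.25,99.45)
save('scene','s6.png',(200,20,460,320),1.8)"
```

```text
clock: 12.23
ee_pos: [0.5699, 0.0601, 0.1522]
ee_rot: [-175.8, 90.0, -166.2]
wrist_force: [2.2, 1.8, -1.1]
width: -0.0001
clock: 12.4
ee_pos: [0.5537, 0.0574, 0.1524]
ee_rot: [176.7, 90.0, -173.7]
wrist_force: [2.1, 0.7, 1.1]
width: 0.0003
clock: 12.57
ee_pos: [0.5463, 0.0564, 0.1523]
ee_rot: [176.0, 89.8, -174.5]
wrist_force: [-0.7, 1.0, -0.4]
width: 0.0001
pos [0.5463 0.0564 0.1523] yang 99.58 w 0.0001 F [-0.7  1.  -0.4] t 12.5667
shift [-97.7   0.3 -28. ] yaw 0.002 tilt x [-0.003 -0.    -1.   ]
```

View pics/s6.png

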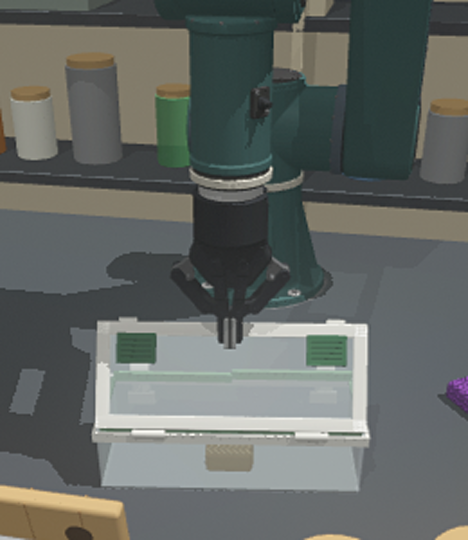

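The lid has come over to about 55–60°, with the fingertip at (230,345) just inside its front frame and the cake below. I'll follow the arc down.

```bash
python3 -m jog '[[0,7,0,-9,0],[0,7,0,-9,0],[0,10,0,-7,0],[0,10,0,-7,0]]'
python3 -m jog '[[0,7,0,-3,0],[0,7,0,-3,0],[0,6,0,-2,0]]'
python3 -m jog '[[0,4,0,-1,0],[0,0,0,0,0]]'
python3 -m jog '[[0,4,0,0,0],[0,0,0,0,0]]'
```

```text
clock: 12.95
ee_pos: [0.5176, 0.051, 0.1188]
ee_rot: [-28.7, 89.9, -19.1]
wrist_force: [0.4, 0.6, 2.2]
width: 0.0001
clock: 13.2
ee_pos: [0.5089, 0.0499, 0.0979]
ee_rot: [175.7, 89.9, -174.7]
wrist_force: [-0.9, -0.4, 1.5]
width: -0.0003
clock: 13.37
ee_pos: [0.5077, 0.0498, 0.0935]
ee_rot: [169.8, 89.9, 179.4]
wrist_force: [0.2, -0.2, -0.7]
width: 0.0001
clock: 13.53
ee_pos: [0.5087, 0.0498, 0.0901]
ee_rot: [178.1, 90.0, -172.4]
wrist_force: [0.2, 0.3, -0.2]
width: 0.0005
```

```bash
for i in 1 ; do python3 -m jog '[[0,2,0,0,0],[0,0,0,0,0]]'; done
python3 -m jog '[[0,2,0,0,0],[0,0,0,0,0]]'
python3 -m jog '[[0,2,0,0,0],[0,0,0,0,0]]'
```

```text
clock: 13.7
ee_pos: [0.5087, 0.0498, 0.0884]
ee_rot: [-36.5, 90.0, -26.9]
wrist_force: [-0.3, 0.4, -0.0]
width: 0.0001
clock: 13.87
ee_pos: [0.5085, 0.0497, 0.0864]
ee_rot: [-79.7, 90.0, -70.2]
wrist_force: [-0.5, 0.5, 0.2]
width: 0.0001
clock: 14.03
ee_pos: [0.5084, 0.0497, 0.0843]
ee_rot: [-132.6, 90.0, -123.0]
wrist_force: [0.3, -0.1, 0.8]
width: 0.0
```

```bash
python3 -m jog '[[0,2,0,0,0],[0,0,0,0,0]]'
python3 -m jog '[[0,1.5,0,0,0],[0,0,0,0,0]]'
python3 -m jog '[[0,1.5,0,0,0],[0,0,0,0,0]]'
```

```text
clock: 14.2
ee_pos: [0.5083, 0.0497, 0.0822]
ee_rot: [-176.6, 90.0, -167.0]
wrist_force: [0.8, 0.6, 1.3]
width: 0.0
clock: 14.37
ee_pos: [0.5084, 0.0497, 0.0808]
ee_rot: [-173.2, 90.0, -163.6]
wrist_force: [0.5, 0.4, 0.3]
width: 0.0002
clock: 14.53
ee_pos: [0.5084, 0.0497, 0.0793]
ee_rot: [-141.3, 90.0, -131.7]
wrist_force: [1.5, -0.6, 1.1]
width: 0.0001
```

Little resistance at the middle, so the lid rests near its catches. Now the left pad.

```bash
python3 -m jog '[[0,-25,0,0,0],[0,0,20,-4,0],[0,0,35,-5,0],[0,0,30,-5,0],[0,0,21,0,0],[0,0,0,0,0],[0,5,0,0,0],[0,4,0,0,0],[0,0,0,0,0]]'
python3 -c "
from h import *
goal(.4774,.1516,.088,99.45)"
python3 -m jog '[[0,3,0,0,0],[0,0,0,0,0]]'
python3 -m jog '[[0,3,0,0,0],[0,0,0,0,0]]'
```

```text
clock: 15.28
ee_pos: [0.4767, 0.151, 0.0945]
ee_rot: [-165.5, 89.9, -156.0]
wrist_force: [-0.3, -0.6, -0.1]
width: -0.0002
pos [0.4767 0.151  0.0945] yang 99.54 w -0.0002 F [-0.3 -0.6 -0.1] t 15.2833
shift [6.5 0.5 0.9] yaw 0.002 tilt x [-0.001 -0.001 -1.   ]
clock: 15.45
ee_pos: [0.477, 0.151, 0.0919]
ee_rot: [-169.6, 89.9, -160.1]
wrist_force: [-0.3, 0.0, -0.1]
width: 0.0002
clock: 15.62
ee_pos: [0.4769, 0.1514, 0.089]
ee_rot: [-170.0, 90.0, -160.5]
wrist_force: [-0.5, -0.1, 0.0]
width: 0.0001
```

```bash
for k in 1; do python3 -m jog '[[0,2,0,0,0],[0,0,0,0,0]]' | grep -E 'ee_pos|force'; done
python3 -m jog '[[0,2,0,0,0],[0,0,0,0,0]]' | grep -E 'ee_pos|force'
python3 -m jog '[[0,1.5,0,0,0],[0,0,0,0,0]]' | grep -E 'ee_pos|force'
python3 -m jog '[[0,1,0,0,0],[0,0,0,0,0]]' | grep -E 'ee_pos|force'
```

```text
ee_pos: [0.477, 0.1518, 0.0872]
wrist_force: [-0.0, -0.0, -0.1]
ee_pos: [0.4769, 0.1519, 0.0853]
wrist_force: [-0.2, -0.3, 1.5]
ee_pos: [0.4771, 0.152, 0.084]
wrist_force: [-0.2, 0.1, 2.9]
ee_pos: [0.4771, 0.1521, 0.0832]
wrist_force: [-0.7, 1.0, 5.9]
```

```bash
python3 -m jog '[[0,0.7,0,0,0],[0,0,0,0,0]]' | grep -E 'ee_pos|force'
python3 -m jog '[[0,0.7,0,0,0],[0,0,0,0,0]]' | grep -E 'ee_pos|force'
python3 -m jog '[[0,0.6,0,0,0],[0,0,0,0,0]]' | grep -E 'ee_pos|force'
```

```text
ee_pos: [0.4771, 0.1521, 0.0827]
wrist_force: [-2.1, 0.9, 6.9]
ee_pos: [0.477, 0.1522, 0.0822]
wrist_force: [-1.2, 0.6, 8.3]
ee_pos: [0.477, 0.1522, 0.0817]
wrist_force: [-2.8, 1.2, 10.6]
```

```bash
python3 -m jog '[[0,0.5,0,0,0],[0,0,0,0,0]]' | grep -E 'ee_pos|force'
python3 -m jog '[[0,0.5,0,0,0],[0,0,0,0,0]]' | grep -E 'ee_pos|force'
```

```text
ee_pos: [0.477, 0.1522, 0.0813]
wrist_force: [-2.3, 0.9, 11.1]
ee_pos: [0.477, 0.1523, 0.0809]
wrist_force: [-2.6, 0.8, 11.8]
```

```bash
python3 -m jog '[[0,0.4,0,0,0],[0,0,0,0,0]]' | grep -E 'ee_pos|force'
python3 -m jog '[[0,0.4,0,0,0],[0,0,0,0,0]]' | grep -E 'ee_pos|force'
```

```text
ee_pos: [0.4769, 0.1523, 0.0805]
wrist_force: [-3.0, 1.8, 11.4]
ee_pos: [0.4769, 0.1523, 0.0801]
wrist_force: [-2.5, 2.4, 11.4]
```

```bash
python3 -m jog '[[0,0.4,0,0,0],[0,0,0,0,0]]' | grep -E 'ee_pos|force'
python3 -m jog '[[0,0.4,0,0,0],[0,0,0,0,0]]' | grep -E 'ee_pos|force'
python3 -m jog '[[0,0.4,0,0,0],[0,0,0,0,0]]' | grep -E 'ee_pos|force'
```

```text
ee_pos: [0.4769, 0.1523, 0.0797]
wrist_force: [-3.9, 0.6, 12.8]
ee_pos: [0.4769, 0.1523, 0.0794]
wrist_force: [-2.7, 0.3, 13.5]
ee_pos: [0.4767, 0.1522, 0.0789]
wrist_force: [-4.1, 1.1, 11.8]
```

```bash
python3 -m jog '[[0,0.3,0,0,0],[0,0,0,0,0]]' | grep -E 'ee_pos|force'
python3 -m jog '[[0,0.3,0,0,0],[0,0,0,0,0]]' | grep -E 'ee_pos|force'
```

```text
ee_pos: [0.4765, 0.1521, 0.0784]
wrist_force: [-4.4, 0.4, 9.1]
ee_pos: [0.4765, 0.1521, 0.0782]
wrist_force: [-4.1, -0.9, 12.7]
```

The force dropped to 9.1 N and then rose stiffly, which looks like a snap followed by the hard stop. I'll test by backing off a few millimetres: a latched corner won't follow.

```bash
python3 -m jog '[[0,-1.5,0,0,0],[0,0,0,0,0]]' | grep -E 'ee_pos|force'
python3 -m jog '[[0,-1,0,0,0],[0,0,0,0,0]]' | grep -E 'ee_pos|force'
```

```text
ee_pos: [0.4773, 0.152, 0.0792]
wrist_force: [-0.6, 0.6, -0.3]
ee_pos: [0.4771, 0.1519, 0.0798]
wrist_force: [0.0, -0.8, 0.0]
```

The left corner is latched: no force after backing off only 1 mm. Now the right pad.

```bash
python3 -m jog '[[0,-25,0,0,0],[0,0,-30,0,0],[0,0,-40,0,0],[0,0,-40,0,0],[0,0,-40,0,0],[0,0,-35,0,0],[0,0,-25,0,0],[0,0,0,0,0],[0,8,0,0,0],[0,4,0,0,0],[0,0,0,0,0]]'
python3 -c "
from h import *
goal(.5119,-.0555,.088,99.45)"
python3 -m jog '[[0,2,0,0,0],[0,0,0,0,0]]' | grep -E 'ee_pos|force'
python3 -m jog '[[0,2,0,0,0],[0,0,0,0,0]]' | grep -E 'ee_pos|force'
```

```text
clock: 19.53
ee_pos: [0.5103, -0.0537, 0.0914]
ee_rot: [152.6, 89.8, 162.3]
wrist_force: [0.4, 0.8, -0.9]
width: -0.0003
pos [ 0.5103 -0.0537  0.0914] yang 99.63 w -0.0003 F [ 0.4  0.8 -0.9] t 19.5333
shift [ 3.4 -2.   1.3] yaw 0.003 tilt x [-0.003  0.001 -1.   ]
ee_pos: [0.5114, -0.054, 0.0904]
wrist_force: [0.9, 0.2, -0.7]
ee_pos: [0.5119, -0.0546, 0.0888]
wrist_force: [0.9, 0.2, -0.2]
```

```bash
python3 -m jog '[[0,2,0,0,0],[0,0,0,0,0]]' | grep -E 'ee_pos|force'
python3 -m jog '[[0,1.5,0,0,0],[0,0,0,0,0]]' | grep -E 'ee_pos|force'
python3 -m jog '[[0,1,0,0,0],[0,0,0,0,0]]' | grep -E 'ee_pos|force'
python3 -m jog '[[0,1,0,0,0],[0,0,0,0,0]]' | grep -E 'ee_pos|force'
```

```text
ee_pos: [0.5119, -0.055, 0.0867]
wrist_force: [-0.1, -0.5, -0.2]
ee_pos: [0.5119, -0.0551, 0.0852]
wrist_force: [0.4, 0.4, 0.4]
ee_pos: [0.5119, -0.0552, 0.0843]
wrist_force: [-0.4, 0.6, 0.2]
ee_pos: [0.5119, -0.0552, 0.0833]
wrist_force: [-0.7, -0.5, 0.1]
```

```bash
python3 -m jog '[[0,1,0,0,0],[0,0,0,0,0]]' | grep -E 'ee_pos|force'
python3 -m jog '[[0,1,0,0,0],[0,0,0,0,0]]' | grep -E 'ee_pos|force'
python3 -m jog '[[0,0.7,0,0,0],[0,0,0,0,0]]' | grep -E 'ee_pos|force'
```

```text
ee_pos: [0.5119, -0.0551, 0.0823]
wrist_force: [0.6, 0.7, 0.5]
ee_pos: [0.5119, -0.0551, 0.0813]
wrist_force: [0.8, -0.1, 0.8]
ee_pos: [0.5119, -0.0552, 0.0807]
wrist_force: [-0.2, -0.7, 0.8]
```

```bash
python3 -m jog '[[0,0.7,0,0,0],[0,0,0,0,0]]' | grep -E 'ee_pos|force'
python3 -m jog '[[0,0.6,0,0,0],[0,0,0,0,0]]' | grep -E 'ee_pos|force'
python3 -m jog '[[0,0.5,0,0,0],[0,0,0,0,0]]' | grep -E 'ee_pos|force'
```

```text
ee_pos: [0.5119, -0.0552, 0.0801]
wrist_force: [-1.0, 0.0, 1.6]
ee_pos: [0.5119, -0.0552, 0.0795]
wrist_force: [-1.8, -1.2, 3.6]
ee_pos: [0.5119, -0.0553, 0.0791]
wrist_force: [-0.9, -0.9, 5.2]
```

```bash
python3 -m jog '[[0,0.5,0,0,0],[0,0,0,0,0]]' | grep -E 'ee_pos|force'
python3 -m jog '[[0,0.5,0,0,0],[0,0,0,0,0]]' | grep -E 'ee_pos|force'
python3 -m jog '[[0,0.5,0,0,0],[0,0,0,0,0]]' | grep -E 'ee_pos|force'
python3 -m jog '[[0,0.4,0,0,0],[0,0,0,0,0]]' | grep -E 'ee_pos|force'
```

```text
ee_pos: [0.5119, -0.0553, 0.0787]
wrist_force: [-3.1, -1.1, 6.0]
ee_pos: [0.5119, -0.0554, 0.0783]
wrist_force: [-2.3, -2.0, 7.4]
ee_pos: [0.512, -0.0554, 0.0779]
wrist_force: [-2.9, -1.3, 8.8]
ee_pos: [0.5119, -0.0554, 0.0776]
wrist_force: [-2.6, -1.9, 9.3]
```

```bash
python3 -m jog '[[0,0.4,0,0,0],[0,0,0,0,0]]' | grep -E 'ee_pos|force'
python3 -m jog '[[0,0.4,0,0,0],[0,0,0,0,0]]' | grep -E 'ee_pos|force'
python3 -m jog '[[0,0.4,0,0,0],[0,0,0,0,0]]' | grep -E 'ee_pos|force'
```

```text
ee_pos: [0.512, -0.0554, 0.0772]
wrist_force: [-2.2, -1.5, 10.1]
ee_pos: [0.5119, -0.0554, 0.0768]
wrist_force: [-2.8, -2.4, 10.6]
ee_pos: [0.5119, -0.0554, 0.0765]
wrist_force: [-4.2, -1.2, 10.2]
```

```bash
python3 -m jog '[[0,0.3,0,0,0],[0,0,0,0,0]]' | grep -E 'ee_pos|force'
python3 -m jog '[[0,0.3,0,0,0],[0,0,0,0,0]]' | grep -E 'ee_pos|force'
```

```text
ee_pos: [0.5119, -0.0555, 0.0762]
wrist_force: [-3.4, -1.9, 9.7]
ee_pos: [0.5119, -0.0555, 0.0759]
wrist_force: [-3.3, -1.2, 10.7]
```

```bash
python3 -m jog '[[0,0.3,0,0,0],[0,0,0,0,0]]' | grep -E 'ee_pos|force'
python3 -m jog '[[0,0.3,0,0,0],[0,0,0,0,0]]' | grep -E 'ee_pos|force'
python3 -m jog '[[0,0.3,0,0,0],[0,0,0,0,0]]' | grep -E 'ee_pos|force'
```

```text
ee_pos: [0.5119, -0.0555, 0.0756]
wrist_force: [-3.8, -0.9, 11.5]
ee_pos: [0.5119, -0.0555, 0.0753]
wrist_force: [-2.8, -1.0, 9.7]
ee_pos: [0.5118, -0.0555, 0.0749]
wrist_force: [-2.5, -2.2, 8.5]
```

```bash
python3 -m jog '[[0,0.3,0,0,0],[0,0,0,0,0]]' | grep -E 'ee_pos|force'
python3 -m jog '[[0,0.3,0,0,0],[0,0,0,0,0]]' | grep -E 'ee_pos|force'
```

```text
ee_pos: [0.5117, -0.0555, 0.0745]
wrist_force: [-3.1, -2.0, 8.1]
ee_pos: [0.5117, -0.0554, 0.0744]
wrist_force: [-4.1, -1.4, 11.8]
```

The same signature: a drop to 8 N, then a stiff rise. Backing off to test.

```bash
python3 -m jog '[[0,-1.5,0,0,0],[0,0,0,0,0]]' | grep -E 'ee_pos|force'
python3 -m jog '[[0,-1,0,0,0],[0,0,0,0,0]]' | grep -E 'ee_pos|force'
```

```text
ee_pos: [0.5123, -0.0551, 0.0754]
wrist_force: [-0.4, -0.7, 0.2]
ee_pos: [0.5121, -0.055, 0.0761]
wrist_force: [-0.5, -0.1, 0.2]
```

The right corner is latched. I'll re-touch the left at a height where it resisted with 6–11 N before latching, then retreat and take a last look.

```bash
python3 -m jog '[[0,-25,0,0,0],[0,0,35,0,0],[0,0,40,0,0],[0,0,40,0,0],[0,0,40,0,0],[0,0,35,0,0],[0,0,17,0,0],[0,0,0,0,0],[0,10,0,0,0],[0,5,0,0,0],[0,2,0,0,0],[0,0,0,0,0]]'
python3 -m jog '[[0,1.5,0,0,0],[0,0,0,0,0],[0,0,0,0,0]]' | grep -E 'ee_pos|force'
python3 -m jog '[[0,1,0,0,0],[0,0,0,0,0]]' | grep -E 'ee_pos|force'
```

```text
clock: 25.2
ee_pos: [0.477, 0.1477, 0.0831]
ee_rot: [-173.5, 89.9, -164.0]
wrist_force: [-0.5, -0.6, -0.1]
width: 0.0001
ee_pos: [0.4778, 0.1485, 0.0827]
wrist_force: [-0.0, -0.7, 0.6]
ee_pos: [0.4776, 0.1488, 0.0817]
wrist_force: [-0.3, 1.0, -0.3]
```

No contact at 0.0817, where it read 10.6 N before, so the left catch still holds. Retreating for the last look.

```bash
python3 -m jog '[[0,-30,0,0,0],[0,-40,0,0,0],[0,-40,0,0,0],[0,-40,20,0,0],[0,-20,40,0,0],[0,0,40,-10,0],[0,0,40,-10,0],[0,0,40,-10,0],[0,0,0,0,0],[0,0,0,0,0]]'
python3 -c "
from h import *
save('scene','s7.png',(130,150,530,360),1.5);save('top','t7.png',(150,150,550,300),1.5)
a=cv2.imread('pics/s7.png');b=cv2.imread('pics/t7.png');cv2.imwrite('pics/c7.png',np.vstack([a,b]))"
```

```text
clock: 26.45
ee_pos: [0.4174, 0.3192, 0.2477]
ee_rot: [16.5, 90.0, 26.4]
wrist_force: [0.1, 0.3, 0.9]
width: -0.0003
```

View pics/c7.png

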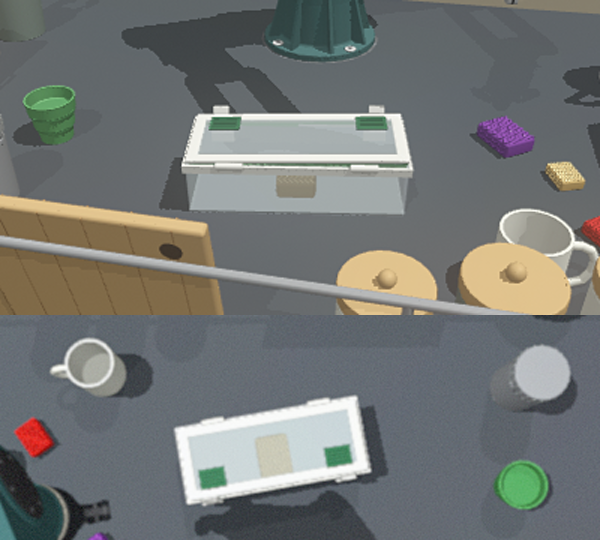

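The lid is shut and level, with both catches standing over its front edge ((221,110) and (376,110) in the scene view). The cake is visible inside at (296,186), and the mug, cup, jar and decoys have not moved.

```bash
python3 -c "
from h import *
print(finish_job())"
```

```text
the job is handed in; nothing more can be done
None
```

The noodle cake lies in the box, the lid is shut and both front catches have snapped. I handed the job in at about 27 s of the 70 s allowed, with the arm well clear.

- **Cake:** my first grasp closed on air, because the fingertips sat about 20 mm higher than the stated tool geometry suggested. I went lower, gripped the cake at a 55 mm opening and laid it flat in the middle of the box.
- **Left catch:** the upward force rose to about 13.5 N, dropped to 9 N, then went stiff. It read zero after backing off about 1 mm. A later re-touch found no contact at a height where it had read over 10 N before.
- **Right catch:** the force rose to about 11.5 N, dropped to 8 N, then went stiff. It also read zero after backing off about 1 mm.
- **Press force:** the highest reading on either pad was 13.5 N, or about 14 N counting the sideways part, against the 18 N limit. I only saw readings at the end of each small step.
- **Final pictures:** the lid is level with both catches over its edge and the cake inside. The mug, cup and jar show no sign of having moved, and nothing was lost.

One thing disagreed and I did not resolve it: the fingertip height from the cameras differed from the nominal figure. I handled it by force feedback instead. The left pad also sealed about 4 mm higher than the right, which is at the edge of the stated spread of 2 mm either way.

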